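Turn the sample carousel to the lidded jar

TASK

Bring the lidded jar round to the front of the sample carousel: push the turntable round gently by the finger posts on its rim, without flinging it, until the jar stands squarely in line with the arrow on the base, and leave it at rest there. Do not touch, lift or tip any of the containers, which stay in their seats, and leave the other things on the bench where they are.

Things in the scene. Friction and masses are not known exactly. Their poses are not given: they have to be found in the camera images.
- stand: Fixed dark steel round base of the sample carousel, 270 mm across, 12 mm thick. Origin on the table at the carousel's turning axis. Its own -x direction is the FRONT (roughly towards the robot): there a low aluminium arrow (two slanted bars and a straight tail, 60 mm wide), its top 34 mm above the table, lies outside the plate pointing inward at the axis, tip about 140 mm and tail 215 mm from the axis.
- front_place (a point): Point on the plate's upper surface (40 mm above the table), 65 mm from the turning axis in the direction of the arrow; it belongs to the stand and does not turn. The centre of the container that faces the arrow stands here.
- turntable (a joint): Turning angle (rad) of the carousel plate since the start, growing counter-clockwise seen from above; starts at 0 wherever the containers are; more than a full turn is free either way. The plate is a wooden disc 250 mm across, 12 mm thick, top at 40 mm above the table. Its bearing is stiff (about 1 N at the posts moves it when pushed slowly) and it stays where it is left; it has no spring.
- post0 (a point): One of four equal upright steel finger posts near the plate's rim, fixed to the plate and turning with it: 12 mm diameter, rising 40 mm above the plate (to 80 mm above the table), centre 113 mm from the axis, one every 90 degrees, each midway between two containers. This point is the centre of the post at half its height, 60 mm above the table.
- post1 (a point): One of four equal upright steel finger posts near the plate's rim, fixed to the plate and turning with it: 12 mm diameter, rising 40 mm above the plate (to 80 mm above the table), centre 113 mm from the axis, one every 90 degrees, each midway between two containers. This point is the centre of the post at half its height, 60 mm above the table.
- post2 (a point): One of four equal upright steel finger posts near the plate's rim, fixed to the plate and turning with it: 12 mm diameter, rising 40 mm above the plate (to 80 mm above the table), centre 113 mm from the axis, one every 90 degrees, each midway between two containers. This point is the centre of the post at half its height, 60 mm above the table.
- post3 (a point): One of four equal upright steel finger posts near the plate's rim, fixed to the plate and turning with it: 12 mm diameter, rising 40 mm above the plate (to 80 mm above the table), centre 113 mm from the axis, one every 90 degrees, each midway between two containers. This point is the centre of the post at half its height, 60 mm above the table.
- lidded_jar: The wanted sample: white round jar, 52 mm diameter, with a closed lid and a ball knob on top, 61 mm high in all. The only lidded container on the carousel. Stands loose on the plate in a shallow seat (raised edge 6 mm, about 3 mm of play), centre 65 mm from the axis. Origin at the centre of its underside.
- cup: White round open cup, 50 mm diameter, 52 mm high, root slices inside. Stands loose on the plate in a shallow seat (raised edge 6 mm, about 3 mm of play), centre 65 mm from the axis. Origin at the centre of its underside.
- dish: White low open dish, 52 mm diameter, 24 mm high, root slices inside. Stands loose on the plate in a shallow seat (raised edge 6 mm, about 3 mm of play), centre 65 mm from the axis. Origin at the centre of its underside.
- tin: White square open tin, 34 mm wide, 44 mm high, root slices inside. Stands loose on the plate in a shallow seat (raised edge 6 mm, about 3 mm of play), centre 65 mm from the axis. Origin at the centre of its underside.
- root: A whole pale root about 140 mm long and 30 mm thick lying on the table beside the carousel. Bystander.
- mug: Blue mug, 76 mm diameter, 85 mm high, standing beside the carousel; origin at the centre of its underside. Bystander.
- brush: Hand brush lying on the table, left of the carousel. Bystander.
- spatula: Spatula lying on the table, right of the carousel. Bystander.
- spray_bottle: Closed bottle, 64 mm diameter, 160 mm high, standing to the left; origin at the centre of its underside. Bystander.
Things that resemble listed ones, but are neither listed nor needed, are in the scene too. Leave any green or pink look-alike of the cup alone. Leave any purple look-alike of the tin alone.

How it is judged:
At the end, for the whole second after the job is handed in: The lidded jar's centre is within 10 mm (horizontally) of the front place by the arrow, the turntable is at rest (below 0.05 rad/s), and all four containers stand upright (within 0.12 rad) in their seats on the plate (horizontal distance between lidded_jar and front_place below 0.01 m and velocity of joint turntable between -0.05 and 0.05 rad/s and angle between each of lidded_jar, cup, dish, tin's own z axis and vertical below 0.12 rad and height (world z) of lidded_jar between 0.036 and 0.046 m and horizontal distance between lidded_jar and stand between 0.055 and 0.075 m and height (world z) of cup between 0.036 and 0.046 m and horizontal distance between cup and stand between 0.055 and 0.075 m and height (world z) of dish between 0.036 and 0.046 m and horizontal distance between dish and stand between 0.055 and 0.075 m and height (world z) of tin between 0.036 and 0.046 m and horizontal distance between tin and stand between 0.055 and 0.075 m); the robot touches nothing.
It fails at once if the robot touches one of the containers on the carousel (contact force between any of the fingers, the arm and lidded_jar above 1 N or contact force between any of the fingers, the arm and cup above 1 N or contact force between any of the fingers, the arm and dish above 1 N or contact force between any of the fingers, the arm and tin above 1 N).
It fails at once if a container is lifted out of its seat or tipped (height (world z) of any of lidded_jar, cup, dish, tin above 0.052 m or angle between any of lidded_jar, cup, dish, tin's own z axis and vertical above 0.35 rad).
It fails at once if the carousel is flung round (faster than 2.5 rad/s) (velocity of joint turntable above 2.5 rad/s or velocity of joint turntable below -2.5 rad/s).
It fails at once if a bystander on the table is shifted more than 25 mm (distance of any of root, mug, brush, spatula, spray_bottle from where it was at the start of the episode above 0.025 m).
It also fails if it takes over 51 s, if anything falls off the work surface, if the arm or the gripper's body presses on something with over 40 N, if the wrist force passes 120 N, or if a joint passes its speed limit or range.

ROBOT

A 6-joint arm with a two-finger parallel gripper is mounted at the origin on the work surface. World frame = base frame: x ahead of the robot, y to its left, z up, the work surface at z = 0. Lengths are in m, angles in rad, forces in N, time in s.
With the tool pointing down it reaches from about 0.225 to 0.875 m from the base axis. Payload 3.4 kg.
Tool frame: the origin (TCP) lies at the very end of the fingers, on their centre line; the grasp point (between the pads) lies 19 mm behind it (manip.hold_point_z is the distance from the TCP to the grasp point, in m); z points along the fingers, x is the direction in which the jaws open and shut, and the axes are right-handed (so a half turn about z gives the same grasp; the last joint's range is limited). The gripper opens to 85 mm and grips with 20 to 120 N. Pads are 22 mm wide; open, the fingers measure 114 mm over their backs; the gripper's body (76 mm by 85 mm) begins 54 mm behind the grasp point. The pads swing forward as they close: fully open they stand 13 mm farther back than shut.
Start: joints at [1.067, 0.276, 1.505, -0, 1.361, -0.121], TCP at [0.215, 0.533, 0.231] pointing down, gripper open.
Joint ranges: [-2.89, 2.89], [-0.75, 2.08], [0.22, 2.7], [-1.18, 4.32], [0.11, 2.71], [-2.7, 2.7]. Speed limits (rad/s): [2.57, 2.57, 3.14, 3.14, 3.14, 3.14].

INTERFACE

Orientations are given as a unit quaternion [w, x, y, z].
In Python, from rig import telemetry, cams, manip, finder gives the robot as it stands. The module is installed in compiled form; this text tells all that it offers.
- The arm moves only by the tool carry_out, never from a script. Its argument "rows" is a list that holds one entry, the list of rows, each a list of 5 numbers: the gripper's target within -1 to 1 (fully open at 1, half-way at 0, shut at -1), then the shift along the world's x, y, z in cm, then the turn about the world's z in rad. A call has 1 to 12 rows; each row shifts and turns the commanded pose from where the row before left it; what a row does not reach is not made up. A row lasts 1/10 s, in which the tool goes at most 50 mm and 8.59 degrees, less where a joint would pass 70% of its speed; a pose out of reach is approached as far as the arm can. A call with a gripper value outside its range is refused whole. The fingers move at their own pace and stop on an object; "force" is the grip in N (left out, the last holds). Time passes only in rows, so rows that do not move let the fingers close. It gives the time, the measured TCP pose, the force and the opening at its end, in the units of the state.
- telemetry.get_state(): the state, without advancing time (a new reading comes with each control period).
- cams.get_image(name): name is "scene" or "side" or "wrist"; returns a dict with "image" (420x560x3 uint8, red, green, blue), "camera_matrix" (3x3 intrinsics, pixels), "eye" and "attitude" of the camera in the world. Camera axes: x right, y down, z forward; pixel columns grow to the right and rows downward; lengths in m; the calibration is good to about 2 mm. A picture is of the moment at which its call begins. There is no depth.
- manip.sign_off(): hands the job in, once; it reports no verdict.
Trained networks look in a picture, given as the dict that the camera call returned (one of the last four; its "shot" number tells which), for a name from the list of things; names that differ only in an ending like _2 or _b are one class to them, and where a whole thing is asked for, a point or a joint stands for the part that bears it (a point fixed in the world has none). Each returns a list of dicts, best first, with "confidence" (0 to 1); they miss things now and then, are a little off and sometimes report something else, mostly with a low value. They report only what shows in the picture. A call takes as long as a camera call. They do not tell look-alikes from the thing itself.
- finder.boxes_of(picture, thing): "xy" ([column, row] in pixels, amid what is visible of it).
The state is a dict: "clock": time; "qpos": joint angles; "qd": joint speeds; "effort": joint torques, N m; "position": TCP position; "ee_rot": TCP orientation; "contact_force": force on the tool from outside, world axes, zero at the start; "moment": the same for the moment, N m; "width": finger opening in m.
Only numpy, scipy, OpenCV 4.12 (cv2) and the standard library are available. Lean on these libraries where they do the work, as an engineer would, in place of code of your own. Each camera call takes 0.05 s, during which the arm holds its last target.

## Working session

There is one attempt and no reset: what is moved stays moved. The work goes in short steps, Python scripts to look and compute and a tool call to move; the robot and the scene stay as the last step left them, time stands still between calls to the robot, and variables do not carry over. Pictures are saved under pics/ and viewed, and the job is handed in when it is done.

Besides the shell and the picture viewer there is one more tool, called after "Emit:" in YAML: its name, and indented under it one key for each argument. carry_out: Moves the arm, as the interface text tells. Its arguments: {"type":"object","properties":{"rows":{"type":"array","items":{"type":"array","items":{"type":"array","items":{"type":"number"}}}},"force":{"type":"number"}},"required":["rows"]}

```bash
mkdir -p pics
cat > h.py <<'E'
import numpy as np, cv2
from rig import telemetry, cams, manip, finder
from scipy.spatial.transform import Rotation as R
def rot(a):
    a=np.array(a,float)
    if a.shape==(3,3): return a
    return R.from_quat([a[1],a[2],a[3],a[0]]).as_matrix()
def save(p,n): cv2.imwrite(f'pics/{n}.png',cv2.cvtColor(p['image'],cv2.COLOR_RGB2BGR))
def ray(p,uv,z):
    K=np.array(p['camera_matrix']);d=rot(p['attitude'])@np.linalg.solve(K,[uv[0],uv[1],1.]);e=np.array(p['eye'])
    return e+d*(z-e[2])/d[2]
def proj(p,X):
    K=np.array(p['camera_matrix']);c=rot(p['attitude']).T@(np.array(X,float)-np.array(p['eye']));u=K@c
    return u[:2]/u[2]
E
python3 - <<'E'
from h import *
for n in ['scene','side','wrist']:
    p=cams.get_image(n);save(p,n+'0')
    print(n,p['eye'],p['attitude'],p['camera_matrix'][0])
    for t,z in [('stand',.02),('lidded_jar',.07),('cup',.065),('dish',.055),('tin',.06),('post0',.06),('mug',.04),('root',.015)]:
        try:
            for b in finder.boxes_of(p,t)[:5]: print(t,round(b['confidence'],2),np.round(b['xy'],1),np.round(ray(p,b['xy'],z),3))
        except Exception as e: print(t,e)
print(telemetry.get_state())
E
```

```text
scene [ 1.13459426 -0.77683702  1.08981434] [-0.35908818  0.88177264  0.28541469 -0.10986878] [415.16863074   0.         283.64221669]
stand 0.82 [248.8 241.8] [ 0.544 -0.129  0.02 ]
lidded_jar 0.84 [291.7 231.4] [ 0.656 -0.045  0.07 ]
cup 0.74 [299.8 172.6] [0.514 0.214 0.065]
cup 0.72 [290.9 213. ] [0.605 0.025 0.065]
cup 0.68 [326.6 182.2] [0.622 0.228 0.065]
dish 0.69 [254.5 279.1] [ 0.666 -0.251  0.055]
dish 0.68 [268.2 208.6] [0.525 0.003 0.055]
dish 0.17 [334.4 138.1] [0.502 0.487 0.055]
tin 0.67 [215.5 270.7] [ 0.556 -0.299  0.06 ]
tin 0.5 [263.2 231.5] [ 0.577 -0.092  0.06 ]
tin 0.45 [265.8 212.5] [ 0.532 -0.02   0.06 ]
post0 0.73 [276.6 230.9] [ 0.61  -0.065  0.06 ]
mug 0.89 [257.3 280.1] [ 0.668 -0.241  0.04 ]
mug 0.57 [277.  231.3] [ 0.602 -0.051  0.04 ]
mug 0.21 [161.6 330.9] [ 0.56  -0.523  0.04 ]
root 0.82 [309.6 200.2] [0.598 0.157 0.015]
side [ 0.0295924  -0.89567871  0.90680371] [-0.42165957  0.8671431  -0.24338895  0.10501367] [453.57949445   0.         277.26695085]
stand 0.89 [266.2 248.3] [ 0.455 -0.079  0.02 ]
lidded_jar 0.73 [317.1 205.2] [ 0.649 -0.046  0.07 
[... 621 characters left out ...]
59117607]
{'clock': 1.35, 'qpos': array([ 1.06701974e+00,  2.75860121e-01,  1.50489305e+00, -2.18760640e-05,
        1.36072387e+00, -1.21009187e-01]), 'qd': array([-5.86985172e-07, -7.33925224e-04,  1.57569845e-03, -8.42565449e-04,
       -1.30031904e-03, -6.86703394e-05]), 'effort': array([-1.31242366e-03, -4.16656816e+01, -2.46098292e+01, -5.54419457e-04,
        1.70157914e-04,  1.58691364e-06]), 'position': array([0.21478457, 0.53340328, 0.23135355]), 'ee_rot': array([-1.68117852e-05,  8.28699222e-01,  5.59694199e-01,  5.63337431e-05]), 'contact_force': array([ 0.36633885,  0.82388149, -0.0015103 ]), 'moment': array([-0.00476956, -0.02677488, -0.00179779]), 'width': 0.08515524981557152}
```

Run:
```python
import cv2
a=cv2.imread('pics/scene0.png')[130:340,140:400];cv2.imwrite('pics/sc.png',cv2.resize(a,(780,600)[:2] and (743,600),interpolation=cv2.INTER_CUBIC))
a=cv2.imread('pics/side0.png')[130:340,160:420];cv2.imwrite('pics/si.png',cv2.resize(a,(743,600),interpolation=cv2.INTER_CUBIC))
```

```text
(no output)
```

View pics/sc.png

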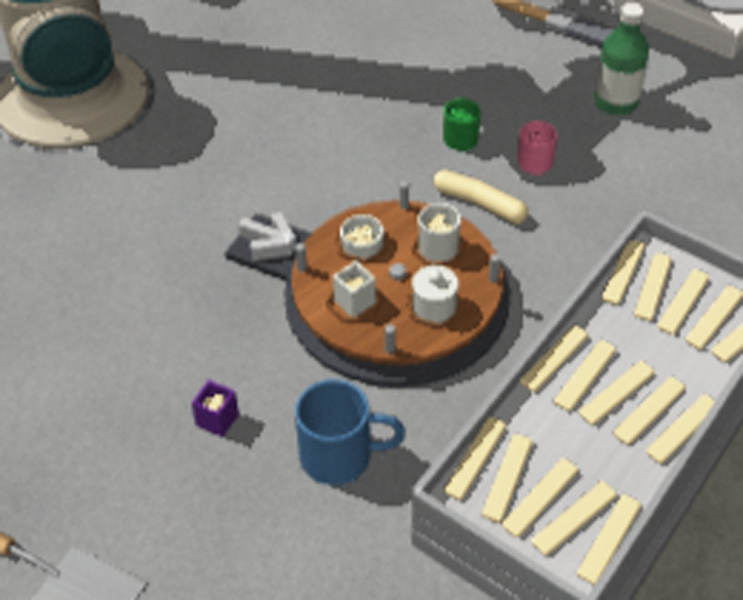

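View pics/si.png

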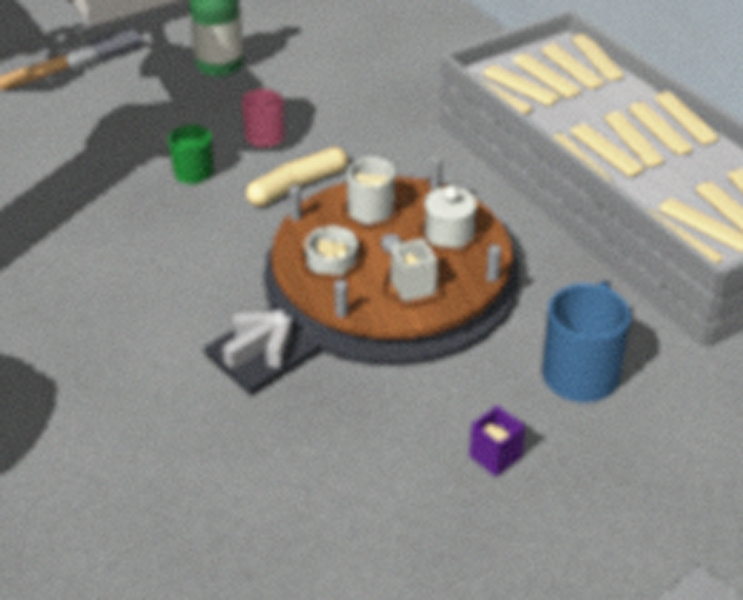

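View pics/scene0.png

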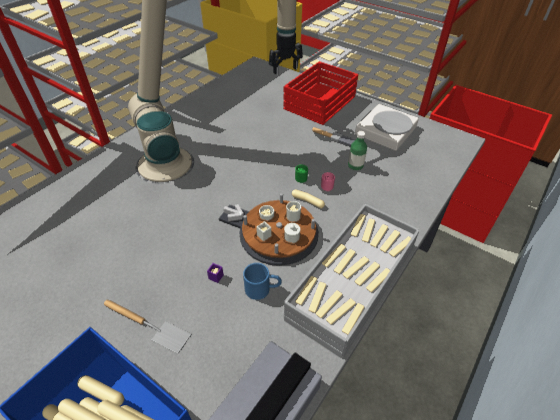

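```bash
python3 - <<'E'
from h import *
S={'scene':(140,[(404,195),(495,269),(391,338),(301,258)],(397,268),(435,300)),'side':(160,[(437,172),(494,264),(342,299),(297,201)],(391,241),(449,222))}
for n,(ox,ps,hub,jar) in S.items():
    p=cams.get_image(n)
    f=lambda q,z: ray(p,(ox+q[0]/2.858-.3,130+q[1]/2.858-.3),z)
    P=np.array([f(q,.06) for q in ps]);c=P.mean(0)
    print(n,np.round(P,3).tolist(),c,[np.hypot(*(x-c)[:2]) for x in P],np.degrees(np.arctan2((P-c)[:,1],(P-c)[:,0])))
    print('hub',f(hub,.045),'jar',f(jar,.065))
E
python3 - <<'E'
import cv2
a=cv2.imread('pics/scene0.png')[195:235,210:270];cv2.imwrite('pics/sca.png',cv2.resize(a,None,fx=12,fy=12,interpolation=cv2.INTER_CUBIC))
a=cv2.imread('pics/side0.png')[230:275,225:285];cv2.imwrite('pics/sia.png',cv2.resize(a,None,fx=12,fy=12,interpolation=cv2.INTER_CUBIC))
E
```

```text
scene [[0.533, 0.068, 0.06], [0.689, 0.031, 0.06], [0.652, -0.122, 0.06], [0.497, -0.088, 0.06]] [ 0.59277403 -0.02773249  0.06      ] [np.float64(0.11269386988739684), np.float64(0.11326584106241777), np.float64(0.1111123492507702), np.float64(0.11334290768214215)] [ 122.1730557    31.43439519  -57.78238427 -147.76559332]
hub [ 0.58881193 -0.02378192  0.045     ] jar [ 0.66226466 -0.05189921  0.065     ]
side [[0.688, 0.035, 0.06], [0.649, -0.123, 0.06], [0.494, -0.087, 0.06], [0.533, 0.072, 0.06]] [ 0.59123418 -0.02567081  0.06      ] [np.float64(0.11400092020147093), np.float64(0.1131969488501194), np.float64(0.11441626064656775), np.float64(0.11343025731926201)] [  32.01670322  -59.1250847  -147.87095585  120.66752925]
hub [ 0.59173253 -0.02252424  0.045     ] jar [ 0.64581201 -0.04890448  0.065     ]
```

View pics/sca.png

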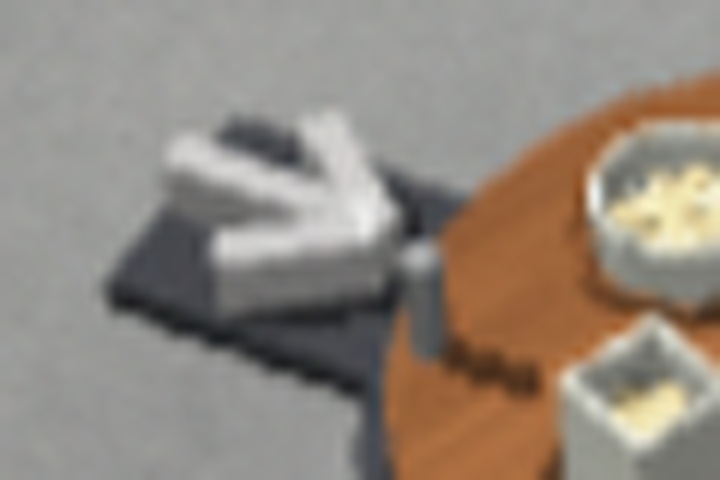

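View pics/sia.png

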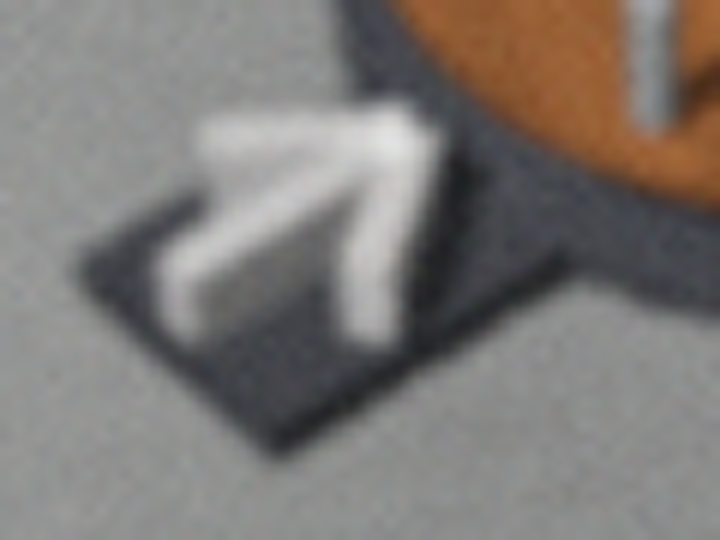

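Run:
```python
from h import *
c=np.array([.592,-.0267])
for n,o,tip,tail in [('scene',(210,195),(398,212),(182,152)),('side',(225,230),(425,115),(170,262))]:
    p=cams.get_image(n)
    f=lambda q,z: ray(p,(o[0]+q[0]/12-.5,o[1]+q[1]/12-.5),z)[:2]
    a,b=f(tip,.034),f(tail,.034)
    for v in (a-c,b-c,b-a): print(n,np.hypot(*v),np.degrees(np.arctan2(v[1],v[0])))
    print(a,b)
    for th in (178,182,186):
        pts=[proj(p,[*(c+r*np.array([np.cos(np.radians(th)),np.sin(np.radians(th))])),.034]) for r in (.14,.215)]
        print(th,[np.round((q+.5-np.array(o))*12) for q in pts])
```

```text
scene 0.14256208276450505 -171.7261027777861
scene 0.21126883891352444 -169.29138968501616
scene 0.06910134942454381 -164.26342598241345
[ 0.45092178 -0.04721545] [ 0.38441043 -0.06595677]
178 [array([456., 163.]), array([267.,  51.])]
182 [array([435., 182.]), array([234.,  80.])]
186 [array([416., 203.]), array([204., 110.])]
side 0.14206766835296097 -170.748241151663
side 0.21650932514162666 -170.71310258280175
side 0.07444173449357658 -170.64604268141505
[ 0.45178043 -0.04954063] [ 0.37832854 -0.06163987]
178 [array([370.,  48.]), array([ 83., 156.])]
182 [array([390.,  71.]), array([112., 194.])]
186 [array([412.,  93.]), array([145., 230.])]
```

Emit:
carry_out:
  rows:
    - [[0, 2.0, -4.4, 0, 0.067], [0, 2.0, -4.4, 0, 0.067], [0, 2.0, -4.4, 0, 0.067], [0, 2.0, -4.4, 0, 0.067], [0, 2.0, -4.4, 0, 0.067], [0, 2.0, -4.4, 0, 0.067], [0, 2.0, -4.4, 0, 0.067], [0, 2.0, -4.4, 0, 0.067], [0, 2.0, -4.4, 0, 0.067], [0, 2.0, -4.4, 0, 0.067], [0, 2.0, -4.4, 0, 0.067], [0, 2.0, -4.4, 0, 0.067]]

```text
clock: 2.75
position: [0.4553, 0.0034, 0.2317]
ee_rot: [0.0, 0.543, 0.84, 0.0]
contact_force: [0.9, 1.1, 0.5]
width: 0.0422
```

Emit:
carry_out:
  rows:
    - [[0, 1.4, -3.0, -1.5, 0.045], [0, 1.4, -3.0, -1.5, 0.045], [0, 1.3, -3.0, -1.5, 0.043], [0, 0, 0, -2, 0], [0, 0, 0, 0, 0], [0, 0, 0, 0, 0]]

```text
clock: 3.35
position: [0.4955, -0.0843, 0.1663]
ee_rot: [-0.001, 0.487, 0.874, 0.0]
contact_force: [0.2, 0.5, 0.5]
width: 0.0428
```

Run:
```python
from h import *
s=telemetry.get_state();print(s['position'],s['ee_rot'],s['qpos'])
for n in ('wrist','side'):
    p=cams.get_image(n);save(p,n+'1')
    for b in finder.boxes_of(p,'post0'): print(n,b['confidence'],b['xy'],ray(p,b['xy'],.06))
a=cv2.imread('pics/side1.png')[130:340,160:420];cv2.imwrite('pics/si1.png',cv2.resize(a,(743,600),interpolation=cv2.INTER_CUBIC))
```

```text
[ 0.49545296 -0.08433335  0.16634128] [-6.12234436e-04  4.86728690e-01  8.73552979e-01  1.83833131e-05] [-3.07334539e-01  2.15627948e-01  1.75918160e+00  3.04903352e-04
  1.16797560e+00 -2.43236468e+00]
wrist 0.87 [278.9, 244.9] [ 0.52716269 -0.06619059  0.06      ]
wrist 0.36 [234.4, 345.5] [ 0.62763591 -0.04974518  0.06      ]
side 0.94 [296.6, 225.5] [ 0.55473688 -0.08071929  0.06      ]
```

View pics/wrist1.png

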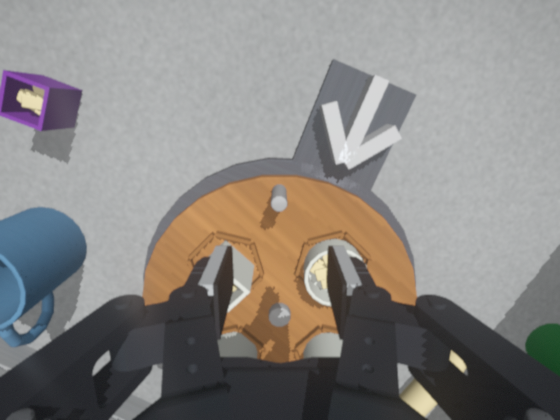

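View pics/si1.png

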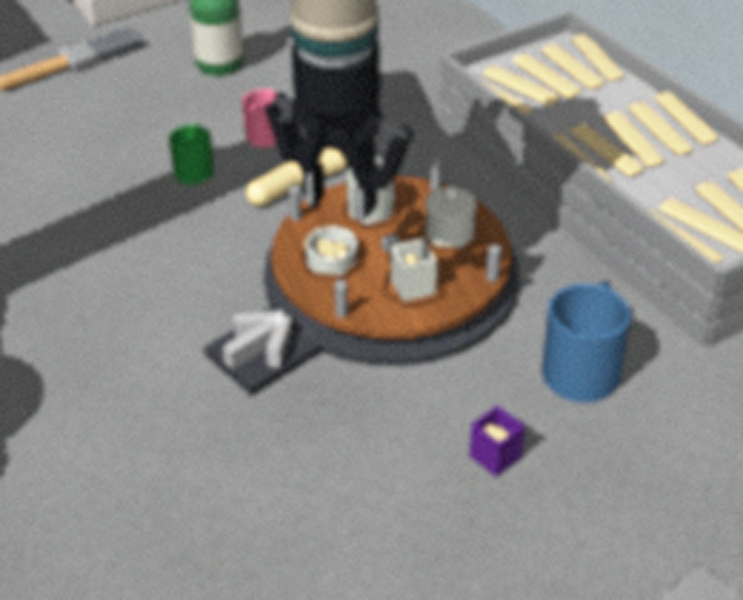

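Run:
```python
from h import *
p=cams.get_image('wrist');print(p['eye'])
c=np.array([.592,-.0265])
print('post',ray(p,(279,204),.08),ray(p,(279,190),.08))
print('hub',ray(p,(280,315),.05))
a=ray(p,(344,163),.034)[:2];b=ray(p,(379,80),.034)[:2]
print(a,b,[np.degrees(np.arctan2(*(v[::-1]))) for v in (a-c,b-c,b-a)],np.hypot(*(a-c)),np.hypot(*(b-c)))
for ang in (122,31.7,-58.3,-148.3):
  for z in (.04,.08): print(ang,z,proj(p,[*(c+.113*np.array([np.cos(np.radians(ang)),np.sin(np.radians(ang))])),z]))
print('axis',proj(p,[*c,.045]),'frontplace',proj(p,[*(c+.065*np.array([np.cos(np.radians(-170.6)),np.sin(np.radians(-170.6))])),.04]))
im=p['image'].copy()
for r,z in((.125,.04),(.135,.012)):
  for t in range(0,360,6):
    u=proj(p,[*(c+r*np.array([np.cos(np.radians(t)),np.sin(np.radians(t))])),z])
    cv2.circle(im,tuple(int(round(x)) for x in u),1,(0,255,0),-1)
for t in (-170.6,):
  for r in np.arange(.14,.216,.015):
    u=proj(p,[*(c+r*np.array([np.cos(np.radians(t)),np.sin(np.radians(t))])),.034]);cv2.circle(im,tuple(int(round(x)) for x in u),2,(255,0,0),-1)
p['image']=im;save(p,'wrist1o')
```

```text
[ 0.43693605 -0.12151872  0.30974789]
post [ 0.49481871 -0.08657624  0.08      ] [ 0.48614311 -0.09192626  0.08      ]
hub [ 0.58880064 -0.02768171  0.05      ]
[ 0.44859909 -0.05264581] [ 0.3816865  -0.06636235] [np.float64(-169.66695311442797), np.float64(-169.2675980076594), np.float64(-168.41532517423553)] 0.14576496126756888 0.2140578798280737
122 0.04 [403.09423443 311.13619209]
122 0.08 [420.57436723 340.48049637]
31.7 0.04 [279.31172012 409.59660306]
31.7 0.08 [279.22639223 448.40511018]
-58.3 0.04 [155.58869572 311.58249757]
-58.3 0.08 [137.95365142 340.94495733]
-148.3 0.04 [279.19464684 191.71111634]
-148.3 0.08 [279.06834097 205.69605285]
axis [279.24767623 314.90943593] frontplace [307.7657224  251.00501698]
```

View pics/wrist1o.png

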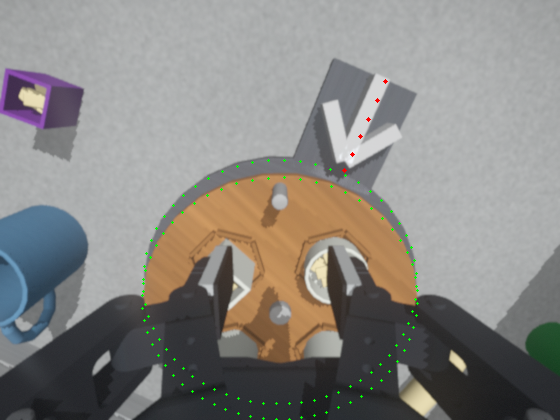

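Emit:
carry_out:
  rows:
    - [[0, 0, -0.2, -2.5, 0], [0, 0, 0, -2.5, 0], [0, 0, 0, -2.5, 0], [0, 0, 0, -2, 0], [0, 0, 0, -1.8, 0], [-0.5, 0, 0, 0, 0], [-0.5, 0, 0, 0, 0], [-0.5, 0, 0, 0, 0]]

```text
clock: 4.4
position: [0.4969, -0.0868, 0.0546]
ee_rot: [0.001, 0.487, 0.874, 0.0]
contact_force: [0.0, 0.0, -0.2]
width: 0.0217
```

Run:
```python
from h import *
s=telemetry.get_state();print(s['clock'],s['position'],s['contact_force'],s['width'])
p=cams.get_image('wrist');save(p,'wrist2')
p=cams.get_image('side');save(p,'side2')
a=cv2.imread('pics/side2.png')[130:340,160:420];cv2.imwrite('pics/si2.png',cv2.resize(a,(743,600),interpolation=cv2.INTER_CUBIC))
```

```text
4.4 [ 0.4968528  -0.08675668  0.05462055] [ 0.03690296  0.00079662 -0.16249005] 0.021677931200202036
```

View pics/wrist2.png

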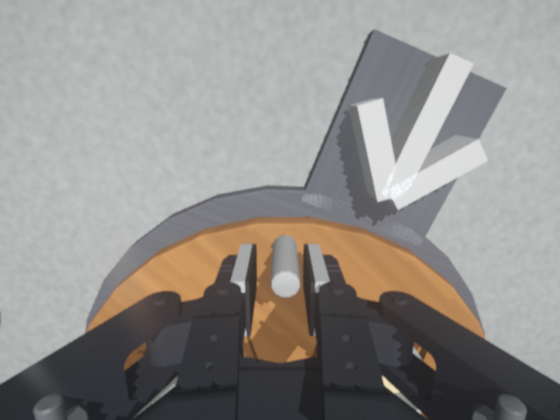

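View pics/si2.png

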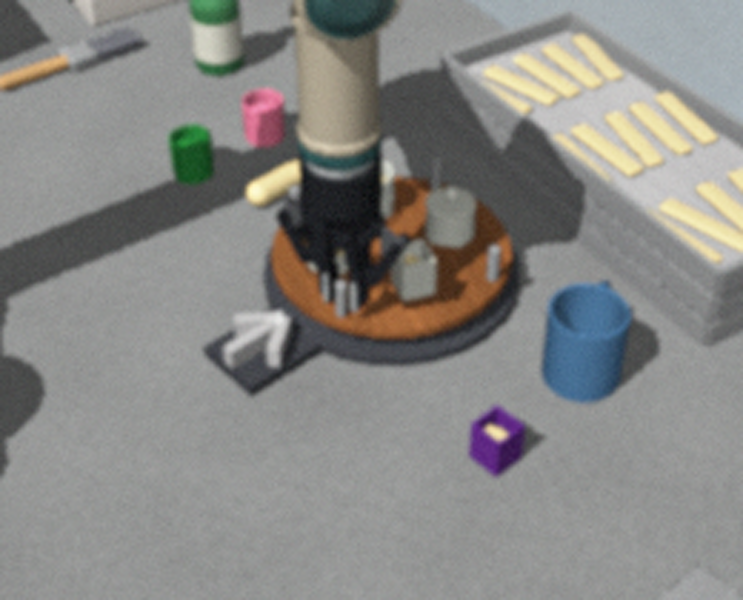

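```bash
cat > arc.py <<'E'
import sys
from h import *
c=np.array([.592,-.0265])
def st():
    s=telemetry.get_state();d=s['position'][:2]-c
    print('clk',round(s['clock'],2),'ang',np.degrees(np.arctan2(d[1],d[0])),'r',np.hypot(*d),'z',s['position'][2],'q6',s['qpos'][5],'F',np.round(s['contact_force'],1),'yaw',np.degrees(2*np.arctan2(s['ee_rot'][2],s['ee_rot'][1])))
st()
a0,step,n=float(sys.argv[1]),float(sys.argv[2]),int(sys.argv[3])
A=np.radians(a0-step*np.arange(n+1));P=c+.1125*np.c_[np.cos(A),np.sin(A)]
C=np.round(P*100,1);D=np.diff(C,axis=0)
print([[-0.5,round(x,1),round(y,1),0,-round(float(np.radians(step)),3)] for x,y in D], 'end',a0-step*n)
E
python3 arc.py -147.6 2 72
```

```text
clk 4.5 ang -147.66300739592623 r 0.11273318588138209 z 0.054545458793846736 q6 -2.436313808016679 F [0.2 0.6 0.4] yaw 121.76180112316258
[[-0.5, np.float64(-0.2), np.float64(0.4), 0, -0.035], [-0.5, np.float64(-0.2), np.float64(0.3), 0, -0.035], [-0.5, np.float64(-0.2), np.float64(0.3), 0, -0.035], [-0.5, np.float64(-0.1), np.float64(0.4), 0, -0.035], [-0.5, np.float64(-0.2), np.float64(0.4), 0, -0.035], [-0.5, np.float64(-0.1), np.float64(0.3), 0, -0.035], [-0.5, np.float64(-0.2), np.float64(0.4), 0, -0.035], [-0.5, np.float64(-0.1), np.float64(0.4), 0, -0.035], [-0.5, np.float64(-0.1), np.float64(0.4), 0, -0.035], [-0.5, np.float64(-0.1), np.float64(0.3), 0, -0.035], [-0.5, np.float64(-0.1), np.float64(0.4), 0, -0.035], [-0.5, np.float64(0.0), np.float64(0.4), 0, -0.035], [-0.5, np.float64(-0.1), np.float64(0.4), 0, -0.035], [-0.5, np.float64(0.0), np.float64(0.4), 0, -0.035], [-0.5, np.float64(0.0), np.float64(0.4), 0, -0.035], [-0.5, np.float64(0.0), np.float64(0.4), 0, -0.035], [-0.5, np.float64(0.0), np.float64(0.4), 0, -0.035], [-0.5, np.float64(0.0), np.float64(0.4), 0, -0.0
[... 2184 characters left out ...]
 np.float64(0.4), np.float64(0.0), 0, -0.035], [-0.5, np.float64(0.4), np.float64(0.0), 0, -0.035], [-0.5, np.float64(0.4), np.float64(0.0), 0, -0.035], [-0.5, np.float64(0.4), np.float64(0.0), 0, -0.035], [-0.5, np.float64(0.4), np.float64(-0.1), 0, -0.035], [-0.5, np.float64(0.4), np.float64(0.0), 0, -0.035], [-0.5, np.float64(0.4), np.float64(-0.1), 0, -0.035], [-0.5, np.float64(0.4), np.float64(0.0), 0, -0.035], [-0.5, np.float64(0.3), np.float64(-0.1), 0, -0.035], [-0.5, np.float64(0.4), np.float64(-0.1), 0, -0.035], [-0.5, np.float64(0.4), np.float64(-0.1), 0, -0.035], [-0.5, np.float64(0.4), np.float64(-0.2), 0, -0.035], [-0.5, np.float64(0.3), np.float64(-0.1), 0, -0.035]] end -291.6
```

Emit:
carry_out:
  rows:
    - [[-0.5, -0.2, 0.35, 0, -0.035], [-0.5, -0.2, 0.35, 0, -0.035], [-0.5, -0.2, 0.35, 0, -0.035], [-0.5, -0.15, 0.35, 0, -0.035], [-0.5, -0.15, 0.35, 0, -0.035], [-0.5, -0.15, 0.35, 0, -0.035], [-0.5, -0.15, 0.4, 0, -0.035], [-0.5, -0.1, 0.35, 0, -0.035], [-0.5, -0.1, 0.4, 0, -0.035], [-0.5, -0.1, 0.35, 0, -0.035], [-0.5, -0.1, 0.4, 0, -0.035], [-0.5, -0.05, 0.4, 0, -0.035]]

```text
clock: 5.7
position: [0.4801, -0.043, 0.0543]
ee_rot: [0.001, 0.659, 0.753, 0.0]
contact_force: [-0.3, -0.8, 0.3]
width: 0.0214
```

```bash
python3 arc.py -171.6 2 1; python3 -c "
from h import *
save(cams.get_image('wrist'),'wrist3')"
```

```text
clk 5.7 ang -171.63171508935474 r 0.11312694770123806 z 0.05427961239026019 q6 -1.9367367788732648 F [-0.3 -0.8  0.3] yaw 97.62053707932367
[[-0.5, np.float64(-0.1), np.float64(0.4), 0, -0.035]] end -173.6
```

View pics/wrist3.png

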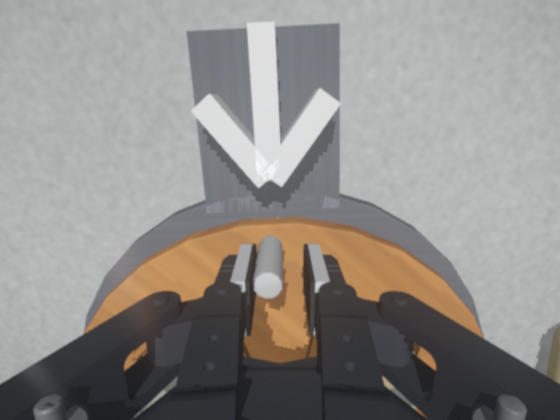

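Emit:
carry_out:
  rows:
    - [[-0.5, -0.05, 0.4, 0, -0.035], [-0.5, -0.05, 0.4, 0, -0.035], [-0.5, 0, 0.4, 0, -0.035], [-0.5, 0, 0.4, 0, -0.035], [-0.5, 0, 0.4, 0, -0.035], [-0.5, 0, 0.4, 0, -0.035], [-0.5, 0.05, 0.35, 0, -0.035], [-0.5, 0.05, 0.4, 0, -0.035], [-0.5, 0.05, 0.4, 0, -0.035], [-0.5, 0.1, 0.4, 0, -0.035], [-0.5, 0.1, 0.35, 0, -0.035], [-0.5, 0.1, 0.4, 0, -0.035]]

```text
clock: 6.95
position: [0.4831, 0.0041, 0.054]
ee_rot: [0.001, 0.801, 0.599, 0.0]
contact_force: [0.1, 0.1, 0.9]
width: 0.0213
```

Emit:
carry_out:
  rows:
    - [[-0.5, 0.1, 0.35, 0, -0.035], [-0.5, 0.15, 0.4, 0, -0.035], [-0.5, 0.15, 0.35, 0, -0.035], [-0.5, 0.15, 0.35, 0, -0.035], [-0.5, 0.15, 0.35, 0, -0.035], [-0.5, 0.2, 0.35, 0, -0.035], [-0.5, 0.2, 0.35, 0, -0.035], [-0.5, 0.2, 0.35, 0, -0.035], [-0.5, 0.2, 0.3, 0, -0.035], [-0.5, 0.2, 0.3, 0, -0.035], [-0.5, 0.25, 0.3, 0, -0.035], [-0.5, 0.25, 0.3, 0, -0.035]]

```text
clock: 8.15
position: [0.5049, 0.0447, 0.054]
ee_rot: [0.0, 0.908, 0.419, 0.0]
contact_force: [-1.0, -0.2, 0.1]
width: 0.0215
```

```bash
python3 arc.py -219.6 2 1; python3 -c "
from h import *
save(cams.get_image('wrist'),'wrist4')"
```

```text
clk 8.15 ang 140.7296258553699 r 0.11251843527296733 z 0.05401437468195672 q6 -0.9128086062111103 F [-1.  -0.2  0.1] yaw 49.52727655962489
[[-0.5, np.float64(0.3), np.float64(0.3), 0, -0.035]] end -221.6
```

View pics/wrist4.png

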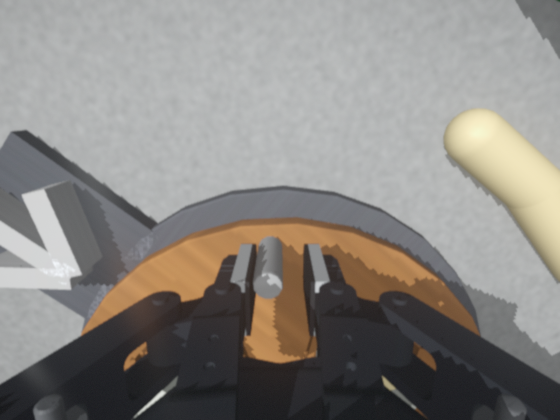

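Emit:
carry_out:
  rows:
    - [[-0.5, 0.25, 0.3, 0, -0.035], [-0.5, 0.25, 0.3, 0, -0.035], [-0.5, 0.25, 0.3, 0, -0.035], [-0.5, 0.25, 0.3, 0, -0.035], [-0.5, 0.3, 0.25, 0, -0.035], [-0.5, 0.3, 0.25, 0, -0.035], [-0.5, 0.3, 0.25, 0, -0.035], [-0.5, 0.3, 0.25, 0, -0.035], [-0.5, 0.3, 0.25, 0, -0.035], [-0.5, 0.3, 0.2, 0, -0.035], [-0.5, 0.35, 0.2, 0, -0.035], [-0.5, 0.35, 0.2, 0, -0.035]]

```text
clock: 9.4
position: [0.5398, 0.075, 0.0537]
ee_rot: [0.0, 0.975, 0.221, 0.0]
contact_force: [-0.6, -0.4, -0.1]
width: 0.0214
```

Emit:
carry_out:
  rows:
    - [[-0.5, 0.35, 0.2, 0, -0.035], [-0.5, 0.35, 0.15, 0, -0.035], [-0.5, 0.35, 0.15, 0, -0.035], [-0.5, 0.35, 0.15, 0, -0.035], [-0.5, 0.35, 0.15, 0, -0.035], [-0.5, 0.35, 0.1, 0, -0.035], [-0.5, 0.4, 0.1, 0, -0.035], [-0.5, 0.35, 0.1, 0, -0.035], [-0.5, 0.4, 0.1, 0, -0.035], [-0.5, 0.4, 0.05, 0, -0.035], [-0.5, 0.4, 0.05, 0, -0.035], [-0.5, 0.4, 0.05, 0, -0.035]]

```text
clock: 10.6
position: [0.5839, 0.0885, 0.0536]
ee_rot: [0.0, 1.0, 0.012, -0.0]
contact_force: [-2.7, -0.4, -0.5]
width: 0.0215
```

```bash
python3 arc.py -267.6 2 1; python3 -c "
from h import *
save(cams.get_image('wrist'),'wrist5')"
```

```text
clk 10.6 ang 94.01610157575085 r 0.11533202456325145 z 0.053629789669923655 q6 0.008415657539705522 F [-2.7 -0.4 -0.5] yaw 1.425397721933289
[[-0.5, np.float64(0.4), np.float64(0.0), 0, -0.035]] end -269.6
```

View pics/wrist5.png

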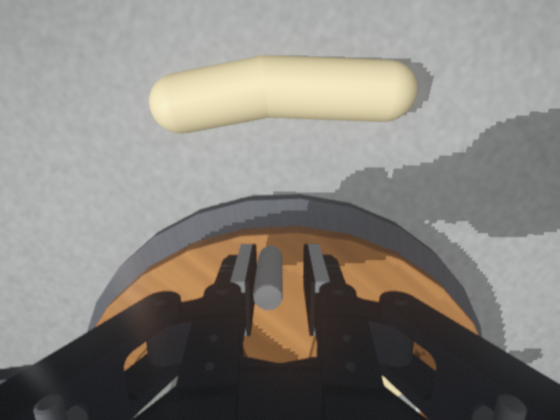

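Emit:
carry_out:
  rows:
    - [[-0.5, 0.4, -0.05, 0, -0.03], [-0.5, 0.4, -0.05, 0, -0.03], [-0.5, 0.4, -0.05, 0, -0.03], [-0.5, 0.4, -0.05, 0, -0.03], [-0.5, 0.4, -0.05, 0, -0.03], [-0.5, 0.4, -0.05, 0, -0.03], [-0.5, 0.4, -0.1, 0, -0.03], [-0.5, 0.4, -0.1, 0, -0.03], [-0.5, 0.4, -0.1, 0, -0.03], [-0.5, 0.35, -0.1, 0, -0.03], [-0.5, 0.35, -0.1, 0, -0.03], [-0.5, 0.35, -0.15, 0, -0.03]]

```text
clock: 11.85
position: [0.6311, 0.0793, 0.0533]
ee_rot: [-0.0, 0.986, -0.168, 0.0]
contact_force: [-0.7, 0.9, 0.4]
width: 0.0212
```

```bash
python3 arc.py -290 2 1
python3 - <<'E'
from h import *
for n,ox in(('scene',140),('side',160)):
    p=cams.get_image(n);save(p,n+'6')
    a=cv2.imread(f'pics/{n}6.png')[130:340,ox:ox+260];cv2.imwrite(f'pics/{n}6c.png',cv2.resize(a,(743,600),interpolation=cv2.INTER_CUBIC))
    for b in finder.boxes_of(p,'lidded_jar')[:3]: print(n,b['confidence'],b['xy'],ray(p,b['xy'],.07))
E
```

```text
clk 11.85 ang 69.7326100916473 r 0.11282507072417469 z 0.05328681168727298 q6 0.35323422396174975 F [-0.7  0.9  0.4] yaw -19.34032884711981
[[-0.5, np.float64(0.4), np.float64(-0.1), 0, -0.035]] end -292.0
scene 0.67 [337.4, 137.0] [0.51732252 0.48193441 0.07      ]
scene 0.5 [260.5, 218.1] [ 0.53923563 -0.05803118  0.07      ]
side 0.89 [286.5, 221.3] [ 0.53409892 -0.05988429  0.07      ]
```

View pics/side6c.png

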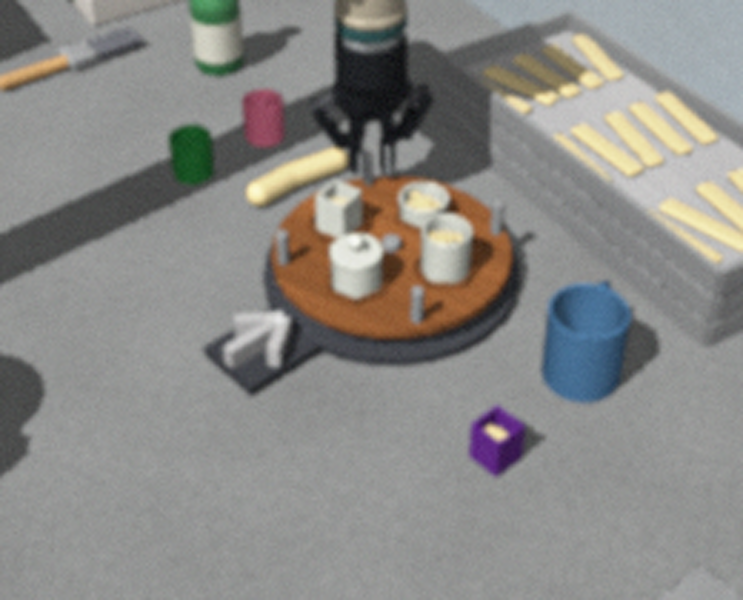

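View pics/scene6c.png

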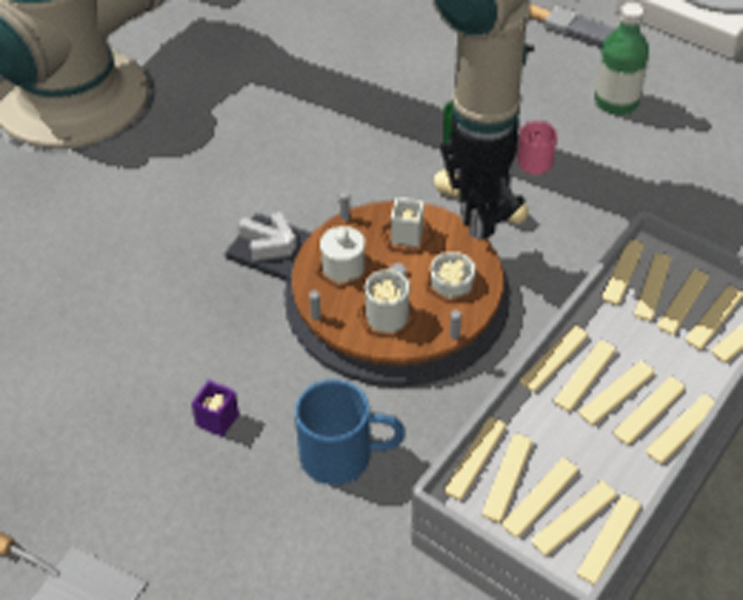

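```bash
cat > posts.py <<'E'
from h import *
c=np.array([.592,-.0265])
def run(S):
  for n,(ox,ps) in S.items():
    p=cams.get_image(n)
    for q in ps:
        v=ray(p,(ox+q[0]/2.858-.3,130+q[1]/2.858-.3),.06)[:2]-c
        print(n,np.degrees(np.arctan2(v[1],v[0])),np.hypot(*v))
E
python3 -c "
from posts import *
run({'side':(160,[(283,247),(418,305),(498,218)]),'scene':(140,[(345,207),(315,305),(456,326)])})"
```

```text
side 159.93586505539278 0.11512919437667514
side -110.65818719759152 0.11367326186098044
side -20.5853131886333 0.11134333049393377
scene 161.65512263862828 0.11066854190797183
scene -108.994303185762 0.1139139265279351
scene -19.820006333772692 0.11515694663924195
```

Emit:
carry_out:
  rows:
    - [[-0.5, 0.35, -0.15, 0, -0.033], [-0.5, 0.35, -0.15, 0, -0.033], [-0.5, 0.35, -0.15, 0, -0.033], [-0.5, 0.35, -0.15, 0, -0.033], [-0.5, 0.35, -0.2, 0, -0.033], [-0.5, 0.3, -0.2, 0, -0.033], [-0.5, 0.3, -0.2, 0, -0.033], [-0.5, 0.3, -0.2, 0, -0.033], [-0.5, 0, 0, 0, 0], [-0.5, 0, 0, 0, 0]]

```text
clock: 13.15
position: [0.6579, 0.0654, 0.0535]
ee_rot: [-0.0, 0.955, -0.295, 0.001]
contact_force: [0.3, 0.7, -0.1]
width: 0.0215
```

```bash
python3 arc.py -290 2 1
python3 - <<'E'
from h import *
for n,ox in(('scene',140),('side',160)):
    p=cams.get_image(n);save(p,n+'7')
    a=cv2.imread(f'pics/{n}7.png')[130:340,ox:ox+260];cv2.imwrite(f'pics/{n}7c.png',cv2.resize(a,(743,600),interpolation=cv2.INTER_CUBIC))
    for b in finder.boxes_of(p,'lidded_jar')[:3]: print(n,b['confidence'],b['xy'],ray(p,b['xy'],.07))
E
```

```text
clk 13.15 ang 54.33653208213414 r 0.11306433621279657 z 0.053457221066199975 q6 0.592913553110255 F [ 0.3  0.7 -0.1] yaw -34.32600357518609
[[-0.5, np.float64(0.4), np.float64(-0.1), 0, -0.035]] end -292.0
scene 0.82 [264.9, 212.2] [ 0.53467653 -0.02802081  0.07      ]
```

View pics/side7c.png

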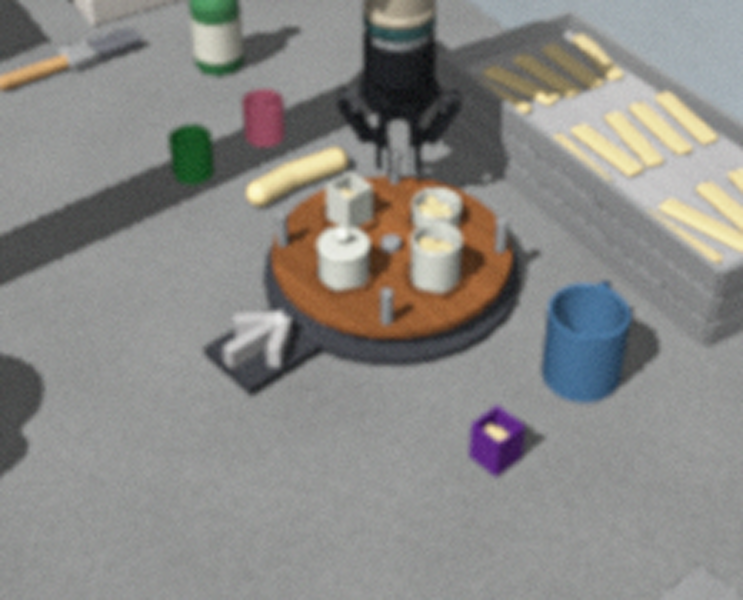

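View pics/scene7c.png

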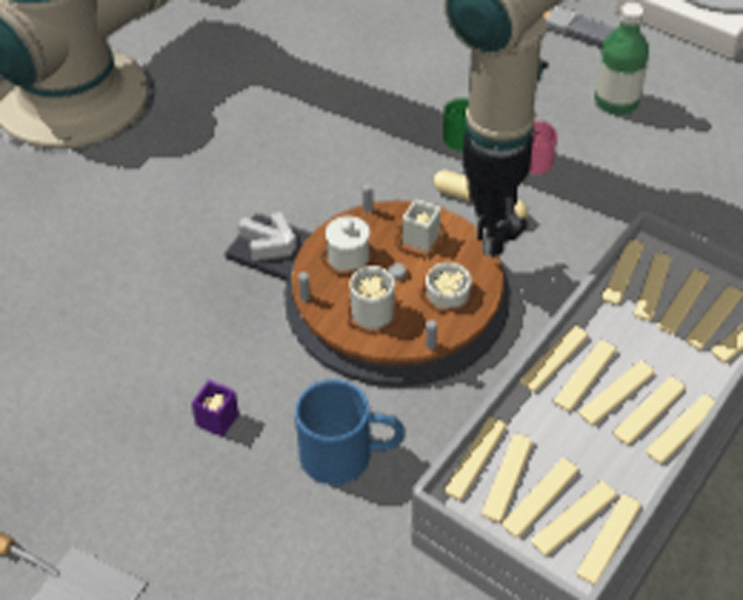

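Now the jar is near the arrow line. I'll open, lift and swing the wrist camera over the carousel for an accurate check.

```bash
python3 -c "
from posts import *
run({'side':(160,[(284,231),(387,306),(501,234)]),'scene':(140,[(369,199),(305,286),(432,334)])})"
```

```text
side 147.00588114360437 0.1130240420166973
side -125.7954317437255 0.11303744322820099
side -34.19555131353222 0.11031541719401211
scene 144.89090579360547 0.10974539743736896
scene -124.71092292711884 0.112442744200649
scene -34.477676786346485 0.1131321172912517
```

Emit:
carry_out:
  rows:
    - [[0, -0.2, 0.15, 0, 0], [0, 0, 0, 0, 0], [0, 0, 0, 0, 0], [0, 0, 0, 2, 0], [0, 0, 0, 3, 0], [0, 0, 0, 3, 0], [0, 0, 0, 3, 0], [0, 0, 0, 3, 0], [0, 0, 0, 0, 0]]

```text
clock: 14.35
position: [0.6581, 0.0669, 0.1987]
ee_rot: [-0.001, 0.955, -0.295, 0.005]
contact_force: [-0.6, 0.0, -0.2]
width: 0.0425
```

```bash
python3 -c "
from h import *
p=cams.get_image('wrist');save(p,'wrist8');print(p['eye'],telemetry.get_state()['position'])"
```

```text
[0.69622047 0.12386432 0.34137132] [0.65676991 0.06691718 0.19608293]
```

View pics/wrist8.png

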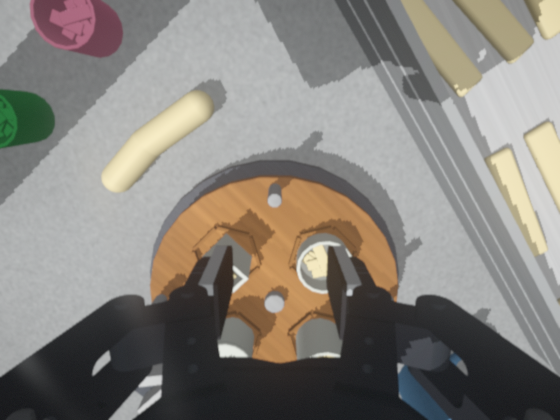

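Emit:
carry_out:
  rows:
    - [[0, 0, 0, 4, 0.14], [0, -1, -1, 3, 0.149], [0, -1, -1, 3, 0.149], [0, -1, -1, 2, 0.149], [0, -1, -1, 0, 0.149], [0, -1, -1, 0, 0.149], [0, -1, -1, 0, 0.149], [0, -1, -1, 0, 0.149], [0, -1, -1, 0, 0.149], [0, -1, -1, 0, 0.149], [0, -1, -1, 0, 0.149], [0, 0, 0, 0, 0.149]]

```text
clock: 15.6
position: [0.5535, -0.034, 0.3119]
ee_rot: [-0.001, 0.83, 0.558, -0.001]
contact_force: [1.2, 1.1, 0.8]
width: 0.0429
```

Emit:
carry_out:
  rows:
    - [[0, 0, 0, 0, 0.149], [0, 0, 0, 0, 0.149], [0, 0, 0, 0, 0.149], [0, 0, 0, 0, 0], [0, 0, 0, 0, 0], [0, 0, 0, 0, 0]]

```text
clock: 16.2
position: [0.5551, -0.0331, 0.3127]
ee_rot: [-0.001, 0.688, 0.726, -0.0]
contact_force: [1.1, -0.1, 0.5]
width: 0.0425
```

Run:
```python
from h import *
p=cams.get_image('wrist');save(p,'wrist9');print(p['eye'],telemetry.get_state()['position'])
c=np.array([.592,-.0265]);im=p['image'].copy()
def dot(r,t,z,col,s=1):
    u=proj(p,[*(c+r*np.array([np.cos(np.radians(t)),np.sin(np.radians(t))])),z]);cv2.circle(im,tuple(int(round(x)) for x in u),s,col,-1)
for t in range(0,360,6): dot(.125,t,.04,(0,255,0))
for r in np.arange(.14,.216,.015): dot(r,-169.5,.034,(255,0,0),2)
dot(.065,-169.5,.101,(255,0,0),2)
p['image']=im;save(p,'wrist9o')
```

```text
[ 0.4858278  -0.03755692  0.45509402] [ 0.55516255 -0.03304625  0.31291111]
```

View pics/wrist9.png

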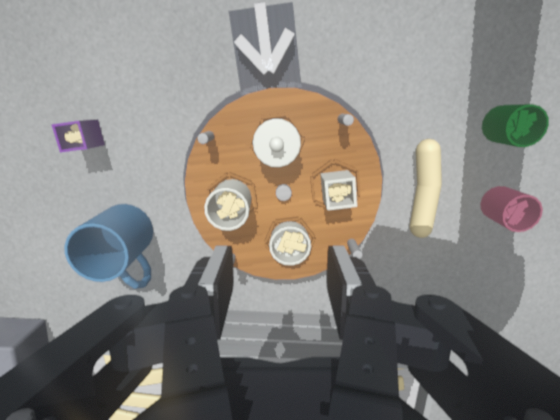

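View pics/wrist9o.png

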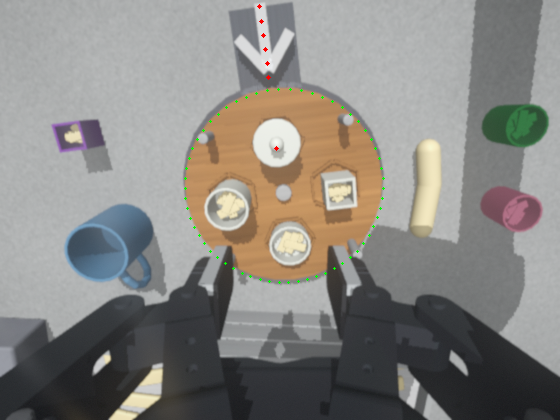

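Run:
```python
from h import *
p=cams.get_image('wrist');c=np.array([.592,-.0265])
k=ray(p,(277,145),.097)[:2];t=np.radians(-169.5);f=c+.065*np.array([np.cos(t),np.sin(t)])
print(k,f,np.hypot(*(k-f))*1000,np.hypot(*(k-c)))
p2=cams.get_image('wrist');print(np.abs(p2['image'].astype(int)-p['image']).max(), telemetry.get_state()['contact_force'])
print(manip.sign_off())
```

```text
[ 0.52590776 -0.03798429] [ 0.52808843 -0.03834531] 2.2103544961597 0.06708258436490958
29 [-0.83104673  0.35059442  0.93327567]
the job is handed in; nothing more can be done
None
```

The lidded jar now stands in line with the arrow at the front. I measured it about 2 mm from the front place (the limit is 10 mm), and I have handed the job in.

**What I did:** I placed the part-open fingers loosely around one rim post and pushed the turntable clockwise about 156° along an arc. The speed was about 0.35 rad/s, well under the 2.5 rad/s limit. Then I opened the fingers, lifted clear and moved the wrist camera over the carousel to check. The whole job took about 16.5 s of the 51 s allowed.

**What the last checks showed:**
- **Jar position:** the knob is in line with the arrow sideways. The 2 mm error is mostly outward, within the seat's play.
- **Containers and bystanders:** all four containers look upright in their seats. The mug and root look unmoved, but I judged this from the pictures without measuring it.
- **At rest:** I didn't get a clean test of this. Two pictures 0.05 s apart differed by up to 29 grey levels, probably camera noise.
- **Gripper:** it is clear of everything. The force reading was about 1 N, which is the sensor's noise level.

**Disagreements:**
- The estimates of the arrow's direction ranged from -169° to -171°, which is less than 2 mm at the jar. I used -169.5°.
- Post angles from the two fixed cameras differed by about 2°.
- Partway round, the tool drifted about 2.5 mm outward, and I corrected it.

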